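# Show the vial under the sprung cover

## Task

With the photometer's cover shut, slide its vial carriage fully in to the stop. Then lift the sprung cover past its balance point, without snatching it, dropping it or letting it spring right open, ease it back and finish while still holding it in the fingers, at rest just below the balance point (by a few degrees, ten at most), so that the vial in place can be looked at. Keep the carriage in and leave the other things on the bench alone.

Things in the scene. Friction and masses are not known exactly. Their poses are not given: they have to be found in the camera images.
- photometer: White box-shaped bench photometer, fixed, 160 x 160 x 85 mm high, 97 mm with its flat cover. Origin: centre of its underside, on the bench; x to its back, y to its left, z up; the front (-x, blank dark display) faces the robot but for a small yaw. A slide bed 80 mm wide, about 25 mm high, runs out of its right side to y = -290 mm, centred on x = -30 mm.
- carriage (a joint): Travel in m of the steel vial carriage on the slide bed: 0 fully out, 0.09 fully in at the inner stop; it grows as the carriage moves along the photometer's +y. It slides level, with about 2 N of friction, and stays where it is left; it starts 0 to 0.06. The vial is clamped in it.
- carriage_knob (a point): Centre of the black round grip on the carriage's upright post, 87 mm above the bench. The grip is 22 mm in diameter, 30 mm high (72 to 102 mm above the bench), the post below it 12 mm. Fully in, it is at photometer x = -30, y = -130 mm, its centre 50 mm from the photometer's right wall.
- cover (a joint): Angle in rad of the sprung cover: 0 shut and level (its start), 1.57 the open stop. Balance point at 1.00 (57 degrees): below it the cover falls shut, above it the spring lifts it to the open stop, with at most about 2 N at the bar. At the balance point a pointer on the left end of the cover's hinge points at a small black pin on a 72 mm disc.
- cover_hinge (a point): Middle of the cover's hinge axis, 93 mm above the bench along the back top edge (photometer x = 79, y = 0, z = 93 mm). The axis runs along the photometer's y; the cover's front edge swings up and back. Behind the photometer, at world x = 0.64 m, a fixed lattice of rods runs along the bench (level rods 0.34 and 0.52 m up, upright ones between): keep the wrist and gripper this side of it.
- cover_bar (a point): Middle of the round steel grab bar at the front of the cover, 12 mm thick, parallel to the hinge and 195 mm from it; 93 mm above the bench when shut. Two arms at its ends leave 78 mm free between them; the gap behind the bar to the cover's edge is 25 mm. It is fixed to the cover and turns with it, so it must roll between finger pads unless they tip too.
- small_bottle: Bystander, loose: small amber bottle with black cap, 48 mm in diameter, 103 mm high, at the front left of the photometer. Origin at the centre of its underside.
- jar: Bystander, loose: white reagent jar with red screw lid, 57 mm in diameter, 92 mm high, left of the photometer. Origin at the centre of its underside.
- bung: Bystander, loose: tapered red rubber bung, 33 mm in diameter, 28 mm high, in front of the slide bed. Origin at the centre of its underside.
- pen: Bystander, loose: marker pen lying down, 134 mm long, 17 mm thick, in front of the photometer. Origin at the centre of its underside.

How it is judged:
By the outcome, as a careful person would: the job done as asked, in the order asked, and still so for the second after the job is handed in, while the arm keeps its last pose, push and grip.
It also fails if it takes over 53 s, if anything falls off the work surface, if the arm or the gripper's body presses on something with over 40 N, if the wrist force passes 120 N, or if a joint passes its speed limit or range.

## Robot

A 6-joint arm with a two-finger parallel gripper is mounted at the origin on a cart in front of the work surface, level with it; the furniture and walls round the work are solid. World frame = base frame: x ahead of the robot, y to its left, z up, the work surface at z = 0. Lengths are in m, angles in rad, forces in N, time in s.
With the tool pointing down it reaches from about 0.3 to 0.775 m from the base axis. Payload 14.6 kg.
Tool frame: the origin (TCP) lies midway between the tips of the shut fingers; the grasp point (between the pads) lies 19 mm behind it; z points along the fingers, y is the line along which they close (so a half turn about z gives the same grasp; the last joint's range is limited). The gripper opens to 94 mm and grips with 3 to 60 N. Pads are 16 mm wide; open, the fingers measure 119 mm over their backs; the gripper's body (75 mm by 177 mm) begins 78 mm behind the grasp point.
Start: joints at [-1.384, 0.3, 1.521, -0, 1.321, -0.067], TCP at [0.138, -0.532, 0.205] pointing down, gripper open.
Joint ranges: [-3.03, 3.03], [-0.79, 2.21], [0.23, 2.52], [-1.04, 4.18], [0, 3.07], [-2.55, 2.55]. Speed limits (rad/s): [2.22, 2.22, 2.57, 3.14, 3.14, 3.14].

## Interface

Orientations are given as a 3x3 rotation matrix whose columns are the frame's x, y, z axes.
In Python, from workcell import robot gives the robot as it stands.
- The arm moves only by the shell command python3 steer.py FILE [OPENING], which reads ROWS from the file FILE. ROWS is a JSON list of rows, 1 to 5 of them, each an object with the fields d (a list: dx, dy, dz in shares of 0.6 m (1.0 is 0.6 m)), rot (a list: a rotation vector rx, ry, rz in normalised numbers (1 is pi rad)); a field left out counts as zero; each row shifts and turns the commanded pose from where the row before left it, along the tool's axes as they then stand; what a row does not reach is not made up. A row lasts 1/12 s, in which the tool goes at most 0.0417 m and 0.125 rad, less where a joint would pass 70% of its speed; a pose out of reach is approached as far as the arm can. OPENING is the finger opening in m, set as the command begins (- or left out keeps the last). The fingers move at their own pace and stop on an object; the grip force is fixed at half the most. Time passes only in rows, so rows that do not move let the fingers close. It prints the time, the measured TCP pose, the force, the opening and the grip force at its end. No shift or turn number may pass 1 either way. Input that does not fit is refused with a message, and nothing moves.
- robot.observe(): the state, without advancing time (a new reading comes with each control period).
- robot.camera(name): name is "side" or "top"; returns a dict with "frame" (384x512x3 uint8, red, green, blue), "intrinsics" (3x3 intrinsics, pixels), "rvec" (rotation vector, rad) and "tvec" (3), from world to camera coordinates, as OpenCV has them. Camera axes: x right, y down, z forward; pixel columns grow to the right and rows downward; lengths in m; the calibration is good to about 2 mm. A picture is of the moment at which its call begins. There is no depth.
- robot.job_done(): hands the job in; it is judged then, once.
The state is a dict: "clock": time; "joints": joint angles; "joint_vel": joint speeds; "tau": joint torques, N m; "ee_pos": TCP position; "tool_rot": TCP orientation; "ft_force": force on the tool from outside, world axes, zero at the start; "wrist_torque": the same for the moment, N m; "opening": finger opening in m; "grasp_force": force on a finger pad.
Only numpy, scipy, OpenCV 4.12 (cv2) and the standard library are available. Lean on these libraries where they do the work, as an engineer would, in place of code of your own. Each camera call takes 0.05 s, during which the arm holds its last target. There are 200 camera calls.

## Working session

There is one attempt and no reset: what is moved stays moved. The work goes in short steps, Python scripts to look and compute and a shell command to move; the robot and the scene stay as the last step left them, time stands still between calls to the robot, and variables do not carry over. Pictures are saved under pics/ and viewed, at most 10 in all, crops included, and the job is handed in when it is done.

```bash
ls; mkdir -p pics; python3 - <<'E'
from workcell import robot
import cv2,numpy as np
for n in("side","top"):
    c=robot.camera(n);cv2.imwrite(f"pics/{n}0.png",c["frame"][:,:,::-1])
    R=cv2.Rodrigues(np.array(c["rvec"]))[0];print(n,c["intrinsics"],R,-R.T@np.array(c["tvec"]).ravel())
print(robot.observe())
E
```

```text
pics
steer.py
workcell.py
side [[390.79446351   0.         252.56118925]
 [  0.         390.79446351 193.46893116]
 [  0.           0.           1.        ]] [[ 0.95821815 -0.28522156  0.02160171]
 [-0.1206957  -0.47163946 -0.87349228]
 [ 0.25932705  0.83438893 -0.48635851]] [ 0.27056223 -0.86849976  0.50905577]
top [[375.38902516   0.         254.82696907]
 [  0.         375.38902516 189.11672525]
 [  0.           0.           1.        ]] [[-0.01092616 -0.99987842 -0.01112475]
 [-0.98233129  0.01281178 -0.18671125]
 [ 0.18683107  0.00888815 -0.98235185]] [ 0.37315634 -0.1109269   0.93019842]
{'clock': 0.1, 'joints': array([-1.38359608e+00,  3.00415667e-01,  1.52146325e+00, -5.27810093e-05,
        1.32073073e+00, -6.65941721e-02]), 'joint_vel': array([-1.65132814e-03, -9.07984604e-04, -2.97870129e-03,  6.83073476e-04,
        8.72816843e-05,  5.30093905e-04]), 'tau': array([ 1.49805805e-03, -5.32646012e+01, -3.53281689e+01,  7.09739607e-02,
        2.35136080e-02, -5.40585040e-05]), 'ee_pos': array([ 0.13803869, -0.53216655,  0.20496659]), 'tool_rot': array([[ 9.67963411e-01,  2.51091175e-01, -2.39516578e-04],
       [ 2.51091288e-01, -9.67962905e-01,  9.89704469e-04],
       [ 1.66628954e-05, -1.01813824e-03, -9.99999482e-01]]), 'ft_force': array([-0.04440697, -0.0876504 ,  1.31102287]), 'wrist_torque': array([-0.01092802,  0.01351462,  0.04654686]), 'grasp_force': 0.0, 'opening': 0.09380904713704348}
```

View pics/top0.png

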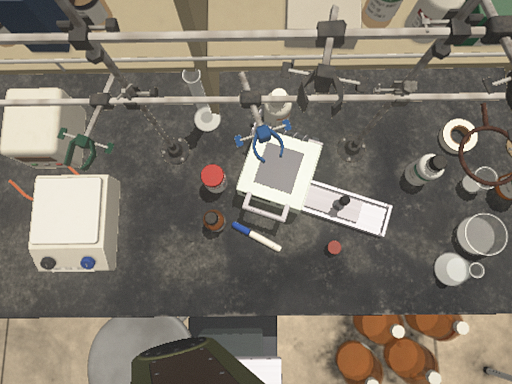

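View pics/side0.png

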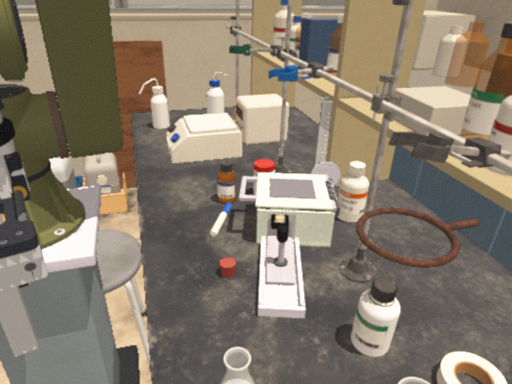

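The top view shows the photometer around (280,175), bar near (265,210), knob near (343,203) and the bed running to (388,220). The side view shows the knob at about (281,230). I'll enlarge both.

```bash
python3 - <<'E'
import cv2,numpy as np
a=cv2.imread("pics/top0.png")[115:265,195:405];b=cv2.imread("pics/side0.png")[150:325,200:360]
a=cv2.resize(a,None,fx=3.8,fy=3.8,interpolation=cv2.INTER_CUBIC);b=cv2.resize(b,None,fx=3.4,fy=3.4,interpolation=cv2.INTER_CUBIC)
cv2.imwrite("pics/top0c.png",a);cv2.imwrite("pics/side0c.png",b)
E
```

```text
(no output)
```

View pics/top0c.png

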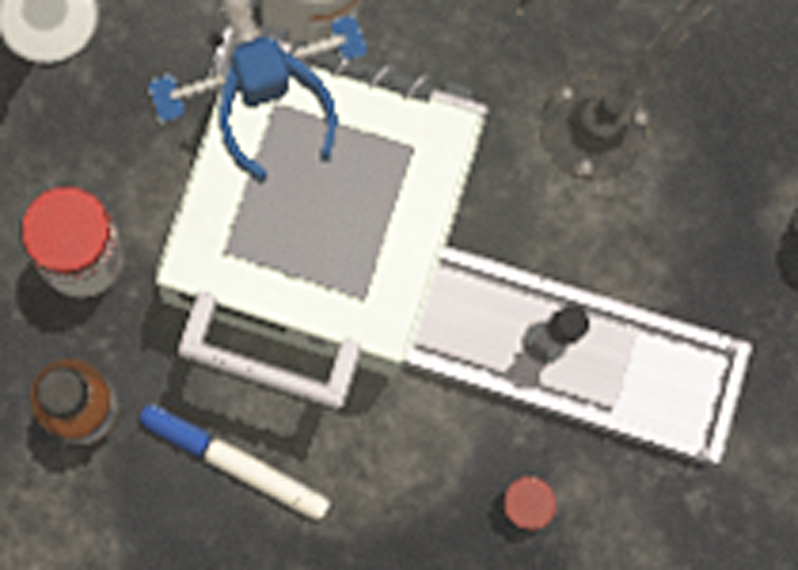

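View pics/side0c.png

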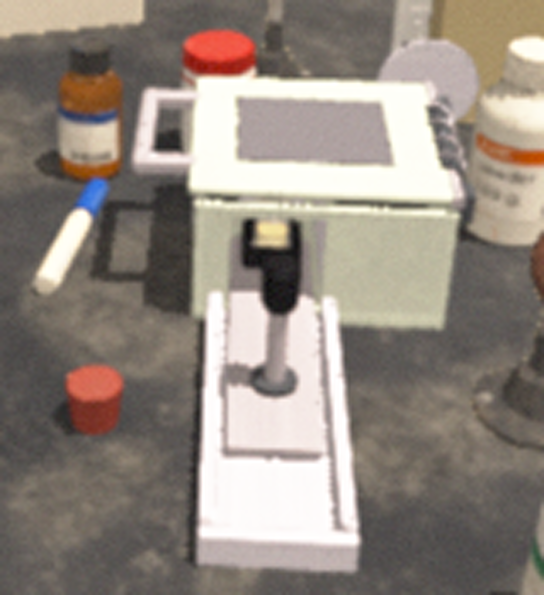

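Top crop: bar's front corners are at (182,352) and (340,404), bed end corners at (750,345) and (717,455), and grip top at (572,320). Side crop: bed end at (199–357, 532–568), grip bottom at (283,308). Now fit the photometer pose.

```bash
cat > h.py <<'E'
from workcell import robot
import cv2,numpy as np
from scipy.spatial.transform import Rotation as Rn
np.set_printoptions(precision=4,suppress=True)
def proj(c,P): return cv2.projectPoints(np.array(P,float).reshape(-1,1,3),np.array(c["rvec"]),np.array(c["tvec"]),np.array(c["intrinsics"]),None)[0].reshape(-1,2)
def T(p,P):
    c,s=np.cos(p[2]),np.sin(p[2]);P=np.array(P,float)
    return P@np.array([[c,s,0],[-s,c,0],[0,0,1]])+[p[0],p[1],0]
E
python3 - <<'E'
from h import *
from scipy.optimize import least_squares
ct,cs=robot.camera("top"),robot.camera("side")
t=[((750,345),(.01,-.29,.025)),((717,455),(-.07,-.29,.025)),((182,352),(-.122,.051,.093)),((340,404),(-.122,-.051,.093)),((160,283),(-.085,.08,.097)),((405,357),(-.085,-.08,.097))]
s=[((199,532),(-.07,-.29,.025)),((357,535),(.01,-.29,.025)),((199,565),(-.07,-.29,0)),((357,568),(.01,-.29,0)),((443,325),(.08,-.08,0)),((190,192),(-.085,-.08,.097))]
ut=np.array([a for a,_ in t])/3.8+[195,115]-.4;us=np.array([a for a,_ in s])/3.4+[200,150]-.4
f=lambda p:np.r_[proj(ct,T(p,[b for _,b in t]))-ut,proj(cs,T(p,[b for _,b in s]))-us]
r=least_squares(lambda p:f(p).ravel(),[.5,-.15,-.2],loss="soft_l1");print(r.x);print(f(r.x))
kt=np.array((572,320))/3.8+[195,115]-.4;ks=np.array((283,310))/3.4+[200,150]-.4
g=lambda q:np.r_[(proj(ct,T(r.x,[[-.03,q[0],.102]]))-kt)[0],(proj(cs,T(r.x,[[-.03,q[0],.072]]))-ks)[0]]
k=least_squares(g,[-.2]);print("knob y",k.x,g(k.x))
p=r.x
for n,P in dict(knob=(-.03,k.x[0],.087),bar=(-.116,0,.093),hinge=(.079,0,.093),kin=(-.03,-.13,.087)).items():print(n,T(p,[P]))
# pen, bung, bottle
for n,q,z in(("bung",(530,500),.028),("bottle cap",(62,392),.103),("jar",(67,230),.092)):
    u=np.array(q)/3.8+[195,115]-.4
    print(n,least_squares(lambda w:(proj(ct,[[w[0],w[1],z]])-u)[0],[.4,-.1]).x)
E
```

```text
[ 0.5895 -0.1596 -0.3355]
[[ 0.688  -1.0767]
 [ 0.8251  1.4135]
 [-1.7363  0.096 ]
 [-0.1156  0.7994]
 [-2.8234 -1.4017]
 [ 0.3378  1.4188]
 [ 0.1428 -1.1838]
 [ 1.2805  0.3097]
 [-0.2754 -0.1852]
 [-0.0055  1.3035]
 [ 0.2189  0.6813]
 [-0.0635 -1.7751]]
knob y [-0.1658] [ 0.7854 -0.2357 -0.6447 -0.969 ]
knob [[ 0.5066 -0.3062  0.087 ]]
bar [[ 0.48   -0.1214  0.093 ]]
hinge [[ 0.6641 -0.1856  0.093 ]]
kin [[ 0.5183 -0.2724  0.087 ]]
bung [ 0.4045 -0.2893]
bottle cap [ 0.4672 -0.0055]
jar [ 0.5665 -0.0061]
```

The fit holds to 1–2 px: photometer at (0.590, -0.160), yaw -0.336. Carriage travel is about 0.054 and the bar is at (0.480, -0.121). First I'll turn the tool so its x runs along the photometer's +y, then go to the outer side of the knob and close the fingers on the way.

Units first: shifts go in shares of 0.6 m and turns go in shares of pi rad. So -0.1227 rad is -0.0391.

```bash
echo '[{"rot":[0, 0, -0.0391]}, {"rot":[0, 0, -0.0391]}, {"rot":[0, 0, -0.0391]}, {"rot":[0, 0, -0.0391]}]' > m.json && python3 steer.py m.json 0
echo '[{"rot":[0, 0, -0.0391]}, {"rot":[0, 0, -0.0391]}, {"rot":[0, 0, -0.0391]}, {"rot":[0, 0, -0.0391]}]' > m.json && python3 steer.py m.json
cat >> h.py <<'E'
PH=np.array([.5895,-.1596,-.3355])
def st():
    o=robot.observe();R=np.array(o["tool_rot"]);Rp=Rn.from_euler("z",PH[2]).as_matrix()
    print("t",o["clock"],"ph pos",Rp.T@(np.array(o["ee_pos"])-[PH[0],PH[1],0]),"F ph",Rp.T@o["ft_force"],"open",o["opening"],"grip",o["grasp_force"])
    print("R ph",(Rp.T@R).round(3).tolist(),"j",np.array(o["joints"]))
    return o
E
python3 -c "from h import *;st()"
```

```text
clock: 0.53
ee_pos: [0.1381, -0.5323, 0.2053]
tool_rot: [[0.731, 0.682, -0.0], [0.682, -0.731, 0.0], [0.0, -0.0, -1.0]]
ft_force: [0.0, 0.1, -0.6]
opening: 0.0709
grasp_force: 0.0
clock: 0.87
ee_pos: [0.1381, -0.5323, 0.2053]
tool_rot: [[0.323, 0.946, -0.0], [0.946, -0.323, 0.0], [0.0, -0.0, -1.0]]
ft_force: [-0.6, -0.5, 0.5]
opening: 0.0438
grasp_force: 0.0
t 0.8667 ph pos [-0.3036 -0.5005  0.2053] F ph [-0.3923 -0.6188  0.5001] open 0.04381666122352545 grip 0.0
R ph [[-0.006, 1.0, -0.0], [1.0, 0.006, 0.0], [0.0, -0.0, -1.0]] j [-1.3836  0.3     1.5212  0.      1.3207 -1.0543]
```

Converted, 0.0233 m is 0.0388, 0.0228 m is 0.038.

```bash
echo '[{"d":[0.0388, 0.038, 0]}, {"d":[0.0388, 0.038, 0]}, {"d":[0.0388, 0.038, 0]}, {"d":[0.0388, 0.038, 0]}]' > m.json && python3 steer.py m.json >/dev/null
echo '[{"d":[0.0388, 0.038, 0]}, {"d":[0.0388, 0.038, 0]}, {"d":[0.0388, 0.038, 0]}, {"d":[0.0388, 0.038, 0]}]' > m.json && python3 steer.py m.json>/dev/null
echo '[{"d":[0.0388, 0.038, 0]}, {"d":[0.0388, 0.038, 0]}, {"d":[0.0388, 0.038, 0]}, {"d":[0.0388, 0.038, 0]}, {}]' > m.json && python3 steer.py m.json>/dev/null
echo '[{"d":[0, 0, 0.05]}, {"d":[0, 0, 0.05]}, {"d":[0, 0, 0.05]}, {"d":[0, 0, 0.0333]}, {"d":[0, 0, 0.025]}]' > m.json && python3 steer.py m.json>/dev/null
python3 - <<'E'
from h import *
st()
o=[]
for n in("top","side"):
    c=robot.camera(n)["frame"][:,:,::-1]
    a=c[150:270,270:410] if n=="top" else c[170:320,200:375]
    o.append(cv2.resize(a,(400,343),interpolation=cv2.INTER_CUBIC))
cv2.imwrite("pics/p1.png",np.hstack(o))
E
```

```text
t 2.3667 ph pos [-0.0311 -0.2209  0.0779] F ph [0.1929 0.5453 0.7083] open 0.0001736986261532631 grip 0.0
R ph [[0.0, 1.0, -0.003], [1.0, -0.0, 0.001], [0.001, -0.003, -1.0]] j [-0.694   0.5485  1.4805 -0.0001  1.1155 -0.3584]
```

View pics/p1.png

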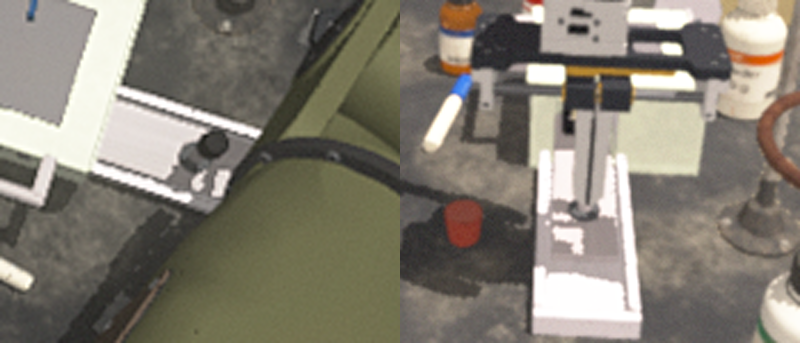

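The fingers hang closed just outside the knob, lined up with it (side crop: fingers about x=590, post base at (583,210)). Push in, slowing near the stop.

Converted, 0.01 m is 0.0167, 0.006 m is 0.01.

```bash
echo '[{"d":[0.0167, 0, 0]}, {"d":[0.0167, 0, 0]}, {"d":[0.0167, 0, 0]}, {"d":[0.01, 0, 0]}, {"d":[0.01, 0, 0]}]' > m.json && python3 steer.py m.json|grep -v rot
python3 -c "from h import *;st()"
echo '[{"d":[0.0083, 0, 0]}, {"d":[0.0083, 0, 0]}, {"d":[0.0067, 0, 0]}, {"d":[0.005, 0, 0]}, {"d":[0.005, 0, 0]}]' > m.json && python3 steer.py m.json|grep -v rot
python3 -c "from h import *;st()"
```

```text
clock: 2.88
ee_pos: [0.503, -0.3181, 0.0815]
ft_force: [-0.9, -2.6, 1.5]
opening: 0.0004
grasp_force: 1.2
t 2.8833 ph pos [-0.0295 -0.1782  0.0815] F ph [ 0.0156 -2.7102  1.5003] open 0.0003785516068381862 grip 1.2045446546107996
R ph [[-0.001, 1.0, 0.002], [1.0, 0.001, -0.001], [-0.001, 0.002, -1.0]] j [-0.6253  0.5222  1.5124 -0.0005  1.1053 -0.2906]
clock: 3.3
ee_pos: [0.509, -0.2997, 0.0805]
ft_force: [-0.6, -1.3, 1.4]
opening: 0.0009
grasp_force: 1.1
t 3.3 ph pos [-0.0299 -0.1588  0.0805] F ph [-0.1308 -1.38    1.4116] open 0.0009355138143095844 grip 1.1125286328433504
R ph [[0.0, 1.0, 0.0], [1.0, -0.0, -0.0], [-0.0, 0.0, -1.0]] j [-0.5942  0.5154  1.5256 -0.      1.1006 -0.2586]
```

In contact (about 2 N friction). Expect the stop at roughly y = -0.150.

Converted, 0.003 m is 0.005, 0.002 m is 0.0033.

```bash
echo '[{"d":[0.005, 0, 0]}, {"d":[0.005, 0, 0]}, {"d":[0.0033, 0, 0]}, {}]' > m.json && python3 steer.py m.json>/dev/null
python3 -c "from h import *;st()"
echo '[{"d":[0.0033, 0, 0]}, {"d":[0.0033, 0, 0]}, {}]' > m.json && python3 steer.py m.json>/dev/null
python3 -c "from h import *;st()"
```

```text
t 3.6333 ph pos [-0.03   -0.1511  0.0805] F ph [ 0.1609 -4.0515  1.9627] open 0.00019133974932084718 grip 1.7974345464608632
R ph [[-0.0, 1.0, -0.0], [1.0, 0.0, -0.001], [-0.001, -0.0, -1.0]] j [-0.5812  0.5124  1.5303 -0.0009  1.0988 -0.2455]
t 3.8833 ph pos [-0.0299 -0.1506  0.0806] F ph [ -0.5647 -27.7301  -2.1496] open 0.0006000590327918988 grip 13.121679634787142
R ph [[0.001, 1.0, 0.001], [1.0, -0.001, -0.006], [-0.006, 0.001, -1.0]] j [-0.5781  0.5111  1.5318 -0.0064  1.0966 -0.239 ]
```

The carriage hit the stop at y = -0.1506 (28 N on the knob). Back off, lift, go in front of the cover bar and tilt the tool.

Converted, -0.04 m is -0.0667, -0.03 m is -0.05.

```bash
echo '[{"d":[-0.025, 0, 0]}, {"d":[-0.0333, 0, 0]}, {"d":[0, 0, -0.05]}, {"d":[0, 0, -0.0667]}, {"d":[0, 0, -0.0667]}]' > m.json && python3 steer.py m.json .04 >/dev/null
echo '[{"d":[0.0333, -0.05, -0.0167]}, {"d":[0.05, -0.05, 0]}, {"d":[0.05, -0.05, 0]}, {"d":[0.05, -0.05, 0]}, {"d":[0.05, -0.05, 0]}]' > m.json && python3 steer.py m.json >/dev/null
python3 -c "from h import *;st()"
echo '[{"rot":[-0.0397, 0, 0]}, {"rot":[-0.0397, 0, 0]}, {"rot":[-0.0397, 0, 0]}, {"rot":[-0.0397, 0, 0]}]' > m.json && python3 steer.py m.json >/dev/null
echo '[{"rot":[-0.0397, 0, 0]}, {"rot":[-0.0397, 0, 0]}, {"rot":[-0.0397, 0, 0]}, {}]' > m.json && python3 steer.py m.json >/dev/null
python3 - <<'E'
from h import *
o=st()
d=np.array([np.cos(.698),0,-np.sin(.698)]);Rp=Rn.from_euler("z",PH[2]).as_matrix()
tgt=Rp@(np.array([-.116,0,.093])-.06*d)+[PH[0],PH[1],0]
print("tool delta to pre",np.array(o["tool_rot"]).T@(tgt-o["ee_pos"]))
a=[cv2.resize(robot.camera(n)["frame"][:,:,::-1][120:280,q:q+200],(400,320),interpolation=cv2.INTER_CUBIC) for n,q in(("top",190),("side",180))]
cv2.imwrite("pics/p2.png",np.hstack(a))
E
```

```text
t 4.7167 ph pos [-0.1796 -0.043   0.2001] F ph [0.0353 0.2388 0.3681] open 0.04004589910632046 grip 0.0
R ph [[0.0, 1.0, -0.0], [1.0, -0.0, 0.001], [0.001, -0.0, -1.0]] j [-0.4203  0.0329  1.8454  0.0008  1.2638 -0.0847]
t 5.3833 ph pos [-0.179  -0.0417  0.1986] F ph [ 0.0763  0.8977 -0.2799] open 0.03978270041632048 grip 0.0
R ph [[-0.007, 0.668, 0.744], [1.0, 0.001, 0.009], [0.006, 0.745, -0.668]] j [-0.4993 -0.378   2.4109  0.4486  0.3051 -0.5409]
tool delta to pre [ 0.0412 -0.0386  0.0578]
```

View pics/p2.png

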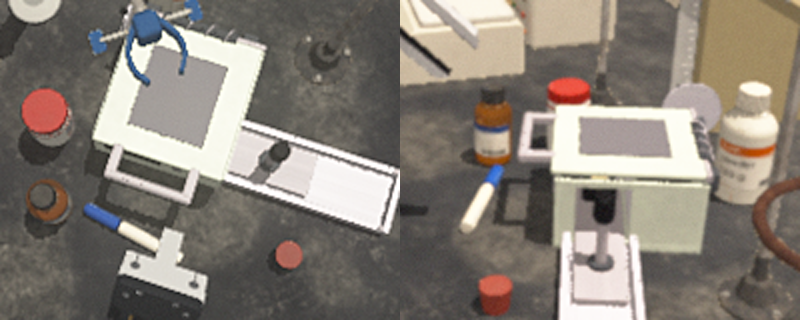

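The tool has tilted to about 42° below level, but j3 and j5 are near their limits, with j5 near its singularity. I'll fit the kinematics from the logged poses and choose the tilt with margins along the whole arc.

```bash
cat > kin.py <<'E'
from h import *
from scipy.optimize import least_squares
Rp=Rn.from_euler("z",PH[2]).as_matrix()
def Rs(q):
    a=Rn.from_euler("z",q[0]);b=a*Rn.from_euler("y",q[1]);c=b*Rn.from_euler("y",q[2]);d=c*Rn.from_euler("ZYZ",[q[3],q[4],q[5]])
    return [x.as_matrix() for x in(a,b,c,d)]
def B(q):
    a,b,c,d=Rs(q);return np.c_[a[:,0],[0,0,1],b[:,2],c[:,0],c[:,2],d[:,2]]
data=[([-0.694,0.5485,1.4805,-0.0001,1.1155,-0.3584],[-0.0311,-0.2209,0.0779]),([-0.6253,0.5222,1.5124,-0.0005,1.1053,-0.2906],[-0.0295,-0.1782,0.0815]),
([-1.3836,.3,1.5212,0,1.3207,-1.0543],[-.3036,-.5005,.2053]),([-0.4203,0.0329,1.8454,0.0008,1.2638,-0.0847],[-0.1796,-0.043,0.2001]),
([-0.4993,-0.378,2.4109,0.4486,0.3051,-0.5409],[-0.179,-0.0417,0.1986]),([-0.5781,0.5111,1.5318,-0.0064,1.0966,-0.239],[-.0299,-.1506,.0806])]
W=[Rp@np.array(p)+[PH[0],PH[1],0] for _,p in data]
L=np.linalg.lstsq(np.vstack([B(q) for q,_ in data]),np.hstack(W),rcond=None)[0]
lo=np.array([-3.03,-.79,.23,-1.04,0,-2.55]);hi=np.array([3.03,2.21,2.52,4.18,3.07,2.55])
def ik(p,R,q0):
    f=lambda q:np.r_[(B(q)@L-p)*10,(Rs(q)[3]-R).ravel()]
    r=least_squares(f,np.clip(q0,lo+.01,hi-.01),bounds=(lo,hi));return r.x,np.abs(r.fun).max()
def tool(tau): # tau below horizontal, ph frame -> world
    d=np.array([np.cos(tau),0,-np.sin(tau)]);x=np.array([0,1.,0]);return Rp@np.c_[x,np.cross(d,x),d],Rp@d
def barp(th): return Rp@np.array([.079-.195*np.cos(th),0,.093+.195*np.sin(th)])+[PH[0],PH[1],0]
E
python3 - <<'E'
from kin import *
print("L",L,"res",np.abs(np.vstack([B(q) for q,_ in data])@L-np.hstack(W)).max())
print(np.abs(Rs(data[3][0])[3]-Rp@np.array([[0,1,0],[1,0,0],[0,0,-1]])).max())
for t in(42,50,58,66):
    R,d=tool(np.radians(t));q=np.array([-.3,0,2.,0,.9,0])
    for th in(None,0,20,40,60):
        p=barp(th*np.pi/180)+.017*d if th is not None else barp(0)-.06*d
        q,e=ik(p,R,q);print(t,th,q,round(e,4))
E
```

```text
L [-0.009   0.2627  0.4438  0.0723  0.4619  0.2972] res 0.03537524119454635
1.2733744678391137
42 None [-0.244  -0.1051  2.4259  0.2508  0.      1.3818] 0.0679
42 0 [-0.2531  0.1527  2.2631 -0.1633  0.      1.7927] 0.0805
42 20 [-0.2111  0.0152  2.2567 -0.8976  0.0936  2.55  ] 0.0217
42 40 [-0.205  -0.0356  2.1491 -0.4656  0.2171  2.1145] 0.0
42 60 [-0.2225  0.0079  1.9902 -0.2697  0.3198  1.9032] 0.0
50 None [-0.1724 -0.1073  2.329  -0.4343  0.2507  2.1185] 0.0
50 0 [-0.2088  0.1592  2.2435 -0.8839  0.0913  2.55  ] 0.0125
50 20 [-0.2027  0.0174  2.1884 -0.3422  0.2564  2.0046] 0.0
50 40 [-0.2151 -0.02    2.0604 -0.1933  0.4135  1.8405] 0.0
50 60 [-0.2302  0.0332  1.8962 -0.1362  0.5208  1.7699] 0.0
58 None [-0.1937 -0.0781  2.2165 -0.1713  0.4549  1.8454] 0.0
58 0 [-0.2103  0.1605  2.169  -0.2551  0.2653  1.9237] 0.0
58 20 [-0.2144  0.0387  2.0987 -0.1467  0.4532  1.8058] 0.0
58 40 [-0.2248  0.0158  1.9654 -0.1028  0.6072  1.7493] 0.0
58 60 [-0.2377  0.0756  1.7957 -0.079   0.7154  1.7135] 0.0
66 None [-0.2114 -0.0211  2.098  -0.0832  0.6503  1.7505] 0.0
66 0 [-0.2216  0.1833  2.0788 -0.1032  0.4652  1.7673] 0.0
66 20 [-0.225   0.0795  2.0038 -0.0749  0.643   1.7318] 0.0
66 40 [-0.2337  0.067   1.866  -0.0581  0.7925  1.7046] 0.0
66 60 [-0.2447  0.1317  1.6904 -0.047   0.9027  1.6829] 0.0
```

The tilt should be about 58–62° at the start to keep clear of the j5 singularity. The blue clamp over the photometer could also be in the way, so I'll locate it by colour and triangulation.

```bash
python3 - <<'E'
from h import *
c={n:robot.camera(n) for n in("top","side")}
m={}
for n,(u0,u1,v0,v1) in dict(top=(225,300,110,170),side=(255,320,55,90)).items():
    hs=cv2.cvtColor(cv2.imread(f"pics/{n}0.png"),cv2.COLOR_BGR2HSV)[v0:v1,u0:u1]
    k=((hs[...,0]>98)&(hs[...,0]<125)&(hs[...,1]>130)).astype(np.uint8);m[n]=(k,u0,v0)
    print(n);print("\n".join(f"{v0+i} "+"".join(".#"[x] for x in r) for i,r in enumerate(k) if r.any()), "u0",u0)
# top-pixel rays at heights, and where they land in side view
ct,cs=c["top"],c["side"];R=cv2.Rodrigues(np.array(ct["rvec"]))[0];C=-R.T@np.array(ct["tvec"]).ravel()
for n,(u,v) in dict(knobblock=(264,133),tipL=(264,160),tipR=(281,156),endL=(239,141),endR=(287,125)).items():
    d=R.T@np.linalg.inv(ct["intrinsics"])@[u,v,1]
    for z in(.3,.34,.38,.44,.52):
        P=C+d*(z-C[2])/d[2];print(n,z,P,proj(cs,P)[0].round(0))
E
```

```text
top
120 ............................................................###............
121 ..........................................................######...........
122 ..........................................................######...........
123 ..........................................................##.###...........
124 ..............................................................###..........
125 ......................................##......................###..........
126 ...................................########...................###..........
127 .................................##########.................######.........
128 .................................####.##.###.................#####.........
129 ................................##.##.#######................##............
130 ................................#..#.###.#...##............................
131 ................................###.#.#..#.#..##...........................
132 ..................................##.#..........##.........................
133 ..................................##........#....##.
[... 3757 characters left out ...]
  -0.1513  0.3   ] [283.  98.]
tipR 0.34 [ 0.5397 -0.1488  0.34  ] [278.  77.]
tipR 0.38 [ 0.5284 -0.1462  0.38  ] [273.  55.]
tipR 0.44 [ 0.5115 -0.1423  0.44  ] [265.  20.]
tipR 0.52 [ 0.4889 -0.1372  0.52  ] [253. -32.]
endL 0.3 [ 0.5792 -0.0784  0.3   ] [283.  88.]
endL 0.34 [ 0.5661 -0.0805  0.34  ] [279.  69.]
endL 0.38 [ 0.553  -0.0826  0.38  ] [274.  49.]
endL 0.44 [ 0.5334 -0.0856  0.44  ] [267.  17.]
endL 0.52 [ 0.5073 -0.0898  0.52  ] [255. -31.]
endR 0.3 [ 0.6074 -0.1633  0.3   ] [311.  98.]
endR 0.34 [ 0.5926 -0.1599  0.34  ] [306.  77.]
endR 0.38 [ 0.5777 -0.1566  0.38  ] [300.  55.]
endR 0.44 [ 0.5554 -0.1516  0.44  ] [290.  21.]
endR 0.52 [ 0.5256 -0.145   0.52  ] [275. -31.]
```

The clamp sits at z≈0.34 with prong tips at x≈0.533, y≈-0.12…-0.15, above the bar's final place. So I'll grip near the fingertips, 15 mm right of the bar's middle, yawed in line with the arm so j4≈0. I'll enter at about 57° and flatten the tool to about 33° while lifting. First check the kinematic model's signs and that this path is reachable.

```bash
sed -i 's/\[q\[3\],q\[4\],q\[5\]\]/[S4*q[3],q[4],S6*q[5]+OFF]/; s/^def Rs/S4,S6,OFF=1,-1,np.pi\/2\ndef Rs/' kin.py
cat >> kin.py <<'E'
def tool2(tau,yaw):
    f=np.array([np.cos(yaw),np.sin(yaw),0]);d=np.cos(tau)*f-np.array([0,0,np.sin(tau)]);x=np.array([-np.sin(yaw),np.cos(yaw),0])
    return np.c_[x,np.cross(d,x),d],d
def barq(th,off=-.015): return Rp@np.array([.079-.195*np.cos(th),off,.093+.195*np.sin(th)])+[PH[0],PH[1],0]
def go(p,R):
    o=robot.observe();R0=np.array(o["tool_rot"]);print("d",R0.T@(p-o["ee_pos"]),"rot",Rn.from_matrix(R0.T@R).as_rotvec())
E
python3 - <<'E'
import kin;from kin import *
M=[(np.array([[0,1,0],[1,0,0],[0,0,-1]]),3),(np.array([[-0.007,0.668,0.744],[1,.001,.009],[.006,.745,-.668]]),4),(np.array([[-.006,1,0],[1,.006,0],[0,0,-1]]),2)]
best=min(((sum(np.abs(Rp.T@Rs(data[i][0])[3]-m).max() for m,i in M),a,b,o) for a in(1,-1) for b in(1,-1) for o in(0,np.pi/2,np.pi,-np.pi/2) if [setattr(kin,"S4",a),setattr(kin,"S6",b),setattr(kin,"OFF",o)]))
print(best);_,kin.S4,kin.S6,kin.OFF=best
A=np.vstack([B(q) for q,_ in data]);kin.L=np.linalg.lstsq(A,np.hstack(W),rcond=None)[0];print(kin.L,np.abs(A@kin.L-np.hstack(W)).max())
q=np.array([-.3,0,2.,0,.6,0])
for yaw in(-.24,-.27):
  for th,t in((-1,57),(0,57),(15,52),(30,45),(45,38),(60,33)):
    R,d=tool2(np.radians(t),yaw);p=barq(np.radians(max(th,0)))+(.009 if th>=0 else -.05)*d
    q,e=ik(p,R,q);print(yaw,th,t,q,round(e,4))
R,d=tool2(np.radians(57),-.26);go(barq(0)-.05*d,R)
E
sed -i 's/^S4,S6,OFF.*/S4,S6,OFF=XX/' kin.py
```

```text
(np.float64(0.0016072735169415705), 1, 1, 1.5707963267948966)
[-0.009   0.2627  0.4438  0.0723  0.4619  0.2972] 0.03537524119454635
-0.24 -1 57 [-0.3016 -0.0567  2.231   0.0875  0.3935 -0.1325] 0.0
-0.24 0 57 [-0.2957  0.1309  2.1911  0.1247  0.2462 -0.1677] 0.0
-0.24 15 52 [-0.3     0.0163  2.2009  0.1418  0.2645 -0.1842] 0.0
-0.24 30 45 [-0.3072 -0.0516  2.1969  0.2222  0.2172 -0.2647] 0.0
-0.24 45 38 [-0.3147 -0.0619  2.1669  0.4257  0.143  -0.4679] 0.0
-0.24 60 33 [-0.3202 -0.0213  2.0995  0.7665  0.0971 -0.8079] 0.0
-0.27 -1 57 [-0.283  -0.0572  2.2315  0.0185  0.3914 -0.028 ] 0.0
-0.27 0 57 [-0.2817  0.1306  2.1914  0.0265  0.2437 -0.0355] 0.0
-0.27 15 52 [-0.2836  0.0159  2.2014  0.0324  0.2613 -0.042 ] 0.0
-0.27 30 45 [-0.2879 -0.0522  2.1975  0.0604  0.2114 -0.0717] 0.0
-0.27 45 38 [-0.2937 -0.0627  2.1676  0.1442  0.1306 -0.1576] 0.0
-0.27 60 33 [-0.2996 -0.0222  2.1004  0.3462  0.0731 -0.3615] 0.0
d [ 0.0245 -0.0269  0.0693] rot [ 0.2606  0.0411 -0.0553]
```

```bash
sed -i 's/^S4,S6,OFF.*/S4,S6,OFF=1,1,np.pi\/2/; s/np.c_\[a\[:,0\],/np.c_[a[:,0],a[:,1],/' kin.py
python3 - <<'E'
from kin import *
print(L,np.abs(np.vstack([B(q) for q,_ in data])@L-np.hstack(W)).max())
q=np.array([-.3,0,2.,0,.6,0])
for yaw in(-.27,-.29,-.31):
  for th,t in((-1,57),(0,57),(15,52),(30,45),(45,38),(60,33)):
    R,d=tool2(np.radians(t),yaw);p=barq(np.radians(max(th,0)))+(.009 if th>=0 else -.05)*d
    q,e=ik(p,R,q);print(yaw,th,t,q,round(e,4))
  go(*[(barq(0)-.05*d,R) for R,d in[tool2(np.radians(57),yaw)]][0])
E
```

```text
[0.     0.0366 0.2206 0.424  0.0404 0.4474 0.2704] 6.087374901725395e-05
-0.27 -1 57 [-0.3972 -0.0767  2.2352  0.1717  0.4162 -0.2641] 0.0
-0.27 0 57 [-0.3855  0.1063  2.1996  0.2376  0.27   -0.3262] 0.0
-0.27 15 52 [-0.3908 -0.002   2.1997  0.2595  0.2935 -0.3442] 0.0
-0.27 30 45 [-0.3963 -0.0634  2.1847  0.3611  0.2547 -0.4399] 0.0
-0.27 45 38 [-0.3985 -0.068   2.1439  0.5613  0.1909 -0.6325] 0.0
-0.27 60 33 [-0.3962 -0.0215  2.0666  0.7907  0.1491 -0.8541] 0.0
d [ 0.0248 -0.0269  0.0693] rot [ 0.2606  0.0346 -0.0476]
-0.29 -1 57 [-0.3862 -0.0767  2.2352  0.1309  0.4124 -0.2009] 0.0
-0.29 0 57 [-0.3774  0.1064  2.1996  0.1821  0.2656 -0.2492] 0.0
-0.29 15 52 [-0.3814 -0.002   2.1997  0.1991  0.288  -0.2631] 0.0
-0.29 30 45 [-0.3852 -0.0634  2.1847  0.2793  0.2464 -0.3387] 0.0
-0.29 45 38 [-0.3866 -0.0681  2.1439  0.4452  0.1774 -0.4987] 0.0
-0.29 60 33 [-0.3845 -0.0216  2.0668  0.6543  0.1304 -0.7018] 0.0
d [ 0.0253 -0.027   0.0693] rot [ 0.2606  0.0215 -0.0324]
-0.31 -1 57 [-0.3753 -0.0764  2.2349  0.0893  0.4095 -0.1368] 0.0
-0.31 0 57 [-0.3693  0.1065  2.1994  0.1247  0.2625 -0.1702] 0.0
-0.31 15 52 [-0.3719 -0.0017  2.1995  0.1363  0.284  -0.1796] 0.0
-0.31 30 45 [-0.3742 -0.0632  2.1844  0.1918  0.2402 -0.2318] 0.0
-0.31 45 38 [-0.3746 -0.0678  2.1437  0.3111  0.167  -0.3469] 0.0
-0.31 60 33 [-0.3727 -0.0214  2.0666  0.4749  0.1152 -0.5063] 0.0
d [ 0.0259 -0.027   0.0693] rot [ 0.2606  0.0085 -0.0171]
```

The kinematic model is now exact (0.06 mm). Yaw can stay square to the bar. Tilt back to 57° and go to the pre-grasp point.

Units first: shifts go in shares of 0.6 m and turns go in shares of pi rad. So 0.06 rad is 0.0191.

```bash
echo '[{"rot":[0.0318, 0, 0]}, {"rot":[0.0318, 0, 0]}, {"rot":[0.0191, 0, 0]}, {}]' > m.json && python3 steer.py m.json .024 >/dev/null
python3 - <<'E'
from kin import *
R,d=tool2(np.radians(57),-.3355);st();go(barq(0)-.05*d,R)
E
```

```text
t 5.9167 ph pos [-0.1753 -0.0427  0.2022] F ph [0.747  0.2613 0.1944] open 0.02387446127037287 grip 0.0
R ph [[-0.006, 0.839, 0.545], [1.0, 0.003, 0.005], [0.003, 0.545, -0.839]] j [-0.4662 -0.2833  2.2225  0.129   0.635  -0.2171]
d [ 0.0273 -0.0097  0.074 ] rot [-0.     -0.0054  0.0032]
```

Converted, 0.025 m is 0.0417, 0.024 m is 0.04, -0.005 rad is -0.0016.

```bash
echo '[{"d":[0.015, -0.005, 0.0417]}, {"d":[0.015, -0.005, 0.0417]}, {"d":[0.015, -0.0067, 0.04], "rot":[0, -0.0016, 0.001]}, {}]' > m.json && python3 steer.py m.json >/dev/null
python3 - <<'E'
from kin import *
R,d=tool2(np.radians(57),-.3355);o=st();go(barq(0)+.009*d,R)
R0=np.array(o["tool_rot"]);e=np.array(o["ee_pos"])
a=[]
for n,q,r in(("top",210,150),("side",225,130)):
    c=robot.camera(n);f=c["frame"][:,:,::-1].copy()[r:r+100,q:q+100]
    f=cv2.resize(f,(400,400),interpolation=cv2.INTER_CUBIC)
    for P,col in((barq(0,.045),(0,0,255)),(barq(0,-.045),(0,0,255)),(barq(0),(0,255,0)),(e,(255,0,0))):
        u=(proj(c,P)[0]-[q,r])*4+2;cv2.circle(f,(int(u[0]),int(u[1])),3,col,1)
    a.append(f)
cv2.imwrite("pics/p3.png",np.hstack(a))
E
```

```text
t 6.25 ph pos [-0.146  -0.0136  0.1291] F ph [ 0.0952 -0.0338 -0.3146] open 0.023431971213900678 grip 0.0
R ph [[-0.002, 0.84, 0.542], [1.0, 0.001, 0.003], [0.002, 0.542, -0.84]] j [-0.3594 -0.0693  2.2441  0.0406  0.3944 -0.0583]
d [-0.0015  0.0057  0.0556] rot [-0.0031 -0.0026  0.0008]
```

View pics/p3.png

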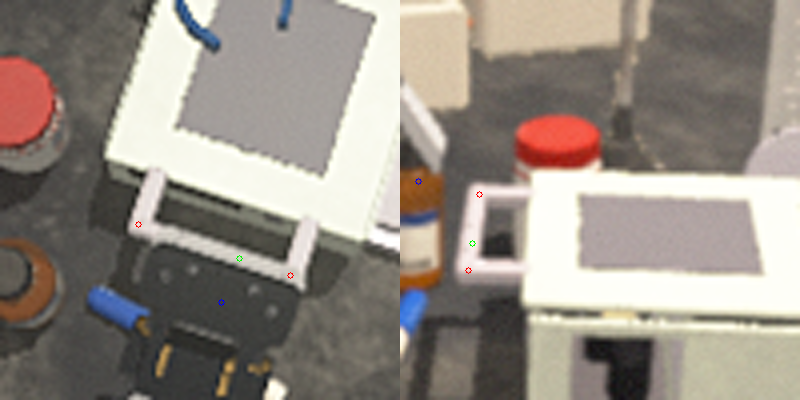

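The projected bar marks lie on the bar within about 1 px in both views. The fingers are poised above and in front of it. Insert and close.

Converted, 0.012 m is 0.02, 0.01 m is 0.0167.

```bash
echo '[{"d":[0, 0.005, 0.0167]}, {"d":[0, 0.005, 0.02]}, {"d":[0, 0, 0.02]}, {"d":[0, 0, 0.02]}, {"d":[0, 0, 0.02]}]' > m.json && python3 steer.py m.json |grep -v rot
echo '[{}]' > m.json && python3 steer.py m.json |grep force
echo '[{}, {}, {}, {}]' > m.json && python3 steer.py m.json 0 >/dev/null
python3 -c "
from kin import *
R,d=tool2(np.radians(57),-.3355);o=st();go(barq(0)+.012*d,R)"
```

```text
clock: 6.77
ee_pos: [0.4829, -0.1384, 0.0895]
ft_force: [-0.2, 0.1, -0.1]
opening: 0.0243
grasp_force: 0.0
ft_force: [-0.2, 0.1, -0.6]
grasp_force: 0.0
t 7.1833 ph pos [-0.1121 -0.0147  0.0863] F ph [-19.8912  -5.8246  -2.501 ] open 0.010830589785976945 grip 30.007621943950653
R ph [[-0.002, 0.842, 0.54], [1.0, 0.0, 0.002], [0.002, 0.54, -0.842]] j [-0.36    0.1041  2.1969  0.0587  0.2711 -0.0775]
d [-0.0003  0.0004  0.0043] rot [-0.0058 -0.0025  0.0003]
```

Gripped: opening 10.8 mm, 30 N. The closing left a side force of about 18 N, so I'll relax it before lifting.

```bash
echo '[{"d":[0, -0.0025, 0]}, {"d":[0, -0.0017, 0]}, {}]' > m.json && python3 steer.py m.json >/dev/null
python3 -c "
from kin import *
o=st()
t=[np.radians(57-.42*a) for a in range(0,66,5)]
for i in range(13):
    R0,d0=tool2(t[i],-.3355);R1,d1=tool2(t[i+1],-.3355)
    D=barq(np.radians(5*i+5))+.008*d1-barq(np.radians(5*i))-.008*d0
    print(5*i,'->',5*i+5,(R0.T@D/5).round(5), 'mid', (tool2((t[i]+t[i+1])/2,-.3355)[0].T@D/5).round(5), 'rx',((t[i+1]-t[i])/5).round(5))
"
```

```text
t 7.4333 ph pos [-0.1121 -0.0148  0.0867] F ph [-6.9713 -3.4531 -2.5203] open 0.01091050436579167 grip 30.005906224250793
R ph [[-0.001, 0.839, 0.545], [1.0, 0.0, 0.002], [0.002, 0.545, -0.839]] j [-0.3601  0.1023  2.2005  0.0602  0.2635 -0.079 ]
0 -> 5 [ 0.      0.002  -0.0028] mid [ 0.      0.0021 -0.0027] rx -0.00733
5 -> 10 [-0.      0.0024 -0.0025] mid [-0.      0.0024 -0.0025] rx -0.00733
10 -> 15 [-0.      0.0027 -0.0022] mid [-0.      0.0027 -0.0022] rx -0.00733
15 -> 20 [ 0.      0.0029 -0.0019] mid [ 0.      0.0029 -0.0018] rx -0.00733
20 -> 25 [-0.      0.0031 -0.0015] mid [-0.      0.0031 -0.0014] rx -0.00733
25 -> 30 [ 0.      0.0033 -0.0011] mid [ 0.      0.0033 -0.001 ] rx -0.00733
30 -> 35 [-0.      0.0034 -0.0007] mid [-0.      0.0034 -0.0006] rx -0.00733
35 -> 40 [-0.      0.0034 -0.0003] mid [-0.      0.0034 -0.0002] rx -0.00733
40 -> 45 [-0.      0.0035  0.0001] mid [-0.      0.0035  0.0002] rx -0.00733
45 -> 50 [-0.      0.0034  0.0006] mid [-0.      0.0034  0.0006] rx -0.00733
50 -> 55 [0.     0.0033 0.001 ] mid [0.     0.0033 0.001 ] rx -0.00733
55 -> 60 [-0.      0.0032  0.0014] mid [-0.      0.0032  0.0014] rx -0.00733
60 -> 65 [0.     0.003  0.0017] mid [0.     0.0029 0.0018] rx -0.00733
```

Converted, -0.0027 m is -0.0045, 0.0021 m is 0.0035, -0.0073 rad is -0.0023.

```bash
cat >> kin.py <<'E'
def ths():
    o=robot.observe();R=Rp.T@np.array(o["tool_rot"]);p=Rp.T@(np.array(o["ee_pos"])-[PH[0],PH[1],0]);b=p-.008*R[:,2]
    F=np.array(o["tool_rot"]).T@o["ft_force"]
    print("t %.2f th %.2f deg rad %.4f rlen %.4f y %.4f tau %.1f open %.4f grip %.1f"%(o["clock"],*(lambda a:(np.degrees(a),a))(np.arctan2(b[2]-.0931,.079-b[0])),np.hypot(b[2]-.0931,.079-b[0]),b[1],np.degrees(np.arcsin(-R[2,2])),o["opening"],o["grasp_force"]),"F tool",F.round(1),"j",np.array(o["joints"]).round(2))
def to(th,off=-.0148):
    t=np.radians(57-.42*th);R,d=tool2(t,-.3355);go(barq(np.radians(th),off)+.008*d,R)
E
python3 -c "from kin import *;ths();to(0)"
echo '[{"d":[0, 0.0017, -0.0023], "rot":[-0.0012, 0, 0]}, {"d":[0, 0.0035, -0.0045], "rot":[-0.0023, 0, 0]}, {"d":[0, 0.0035, -0.0045], "rot":[-0.0023, 0, 0]}, {"d":[0, 0.0035, -0.0045], "rot":[-0.0023, 0, 0]}, {"d":[0, 0.0037, -0.0043], "rot":[-0.0023, 0, 0]}]' > m.json && python3 steer.py m.json >/dev/null
python3 -c "from kin import *;ths();to(5)"
echo '[{"d":[0, 0.004, -0.0042], "rot":[-0.0023, 0, 0]}, {"d":[0, 0.004, -0.0042], "rot":[-0.0023, 0, 0]}, {"d":[0, 0.004, -0.0042], "rot":[-0.0023, 0, 0]}, {"d":[0, 0.004, -0.0042], "rot":[-0.0023, 0, 0]}, {"d":[0, 0.004, -0.0042], "rot":[-0.0023, 0, 0]}]' > m.json && python3 steer.py m.json >/dev/null
python3 -c "from kin import *;ths();to(9.5)"
```

```text
t 7.43 th 0.09 deg rad 0.0016 rlen 0.1955 y -0.0148 tau 57.0 open 0.0109 grip 30.0 F tool [-3.4 -7.2 -1.7] j [-0.36  0.1   2.2   0.06  0.26 -0.08]
d [-0.0001  0.0002  0.0006] rot [-0.     -0.0023  0.0003]
t 7.85 th 4.40 deg rad 0.0768 rlen 0.1958 y -0.0148 tau 55.2 open 0.0114 grip 30.0 F tool [ -4.3 -10.9  -4.6] j [-0.36  0.06  2.21  0.06  0.26 -0.08]
d [-0.      0.0019 -0.001 ] rot [-0.0055 -0.0024  0.0001]
t 8.27 th 9.18 deg rad 0.1603 rlen 0.1963 y -0.0148 tau 53.2 open 0.0109 grip 30.0 F tool [ -3.8 -13.8  -9.2] j [-0.36  0.03  2.22  0.07  0.26 -0.09]
d [-0.      0.0016  0.0003] rot [-0.004  -0.0025  0.0001]
```

Converted, 0.0027 m is 0.0045, -0.0024 m is -0.004, -0.0073 rad is -0.0023.

```bash
echo '[{"d":[0, 0.0045, -0.004], "rot":[-0.0023, 0, 0]}, {"d":[0, 0.0045, -0.004], "rot":[-0.0023, 0, 0]}, {"d":[0, 0.0045, -0.004], "rot":[-0.0023, 0, 0]}, {"d":[0, 0.0045, -0.0038], "rot":[-0.0023, 0, 0]}, {"d":[0, 0.0045, -0.0038], "rot":[-0.0023, 0, 0]}]' > m.json && python3 steer.py m.json >/dev/null
echo '[{"d":[0, 0.0048, -0.0033], "rot":[-0.0023, 0, 0]}, {"d":[0, 0.0048, -0.0033], "rot":[-0.0023, 0, 0]}, {"d":[0, 0.0048, -0.0032], "rot":[-0.0023, 0, 0]}, {"d":[0, 0.0048, -0.0032], "rot":[-0.0023, 0, 0]}, {"d":[0, 0.0048, -0.003], "rot":[-0.0023, 0, 0]}]' > m.json && python3 steer.py m.json >/dev/null
python3 -c "from kin import *;ths();to(19.5)"
echo '[{"d":[0, 0.0052, -0.0025], "rot":[-0.0023, 0, 0]}, {"d":[0, 0.0052, -0.0025], "rot":[-0.0023, 0, 0]}, {"d":[0, 0.0052, -0.0023], "rot":[-0.0023, 0, 0]}, {"d":[0, 0.0052, -0.0023], "rot":[-0.0023, 0, 0]}, {"d":[0, 0.0052, -0.0023], "rot":[-0.0023, 0, 0]}]' > m.json && python3 steer.py m.json >/dev/null
python3 -c "from kin import *;ths();to(24.5)"
```

```text
t 9.10 th 19.88 deg rad 0.3469 rlen 0.1960 y -0.0147 tau 48.8 open 0.0111 grip 30.0 F tool [-0.9 -6.  -4.8] j [-0.36 -0.04  2.21  0.08  0.25 -0.1 ]
d [-0.0001 -0.0007  0.0016] rot [ 0.0003 -0.0025 -0.0001]
t 9.52 th 24.90 deg rad 0.4346 rlen 0.1959 y -0.0148 tau 46.7 open 0.0109 grip 30.0 F tool [-2.7 -4.3 -3. ] j [-0.36 -0.06  2.2   0.09  0.24 -0.1 ]
d [-0.     -0.001   0.0014] rot [ 0.0009 -0.0024 -0.0001]
```

Converted, 0.0033 m is 0.0055, -0.001 m is -0.0017, -0.0073 rad is -0.0023.

```bash
echo '[{"d":[0, 0.0055, -0.0017], "rot":[-0.0023, 0, 0]}, {"d":[0, 0.0055, -0.0017], "rot":[-0.0023, 0, 0]}, {"d":[0, 0.0055, -0.0017], "rot":[-0.0023, 0, 0]}, {"d":[0, 0.0055, -0.0017], "rot":[-0.0023, 0, 0]}, {"d":[0, 0.0055, -0.0017], "rot":[-0.0023, 0, 0]}]' > m.json && python3 steer.py m.json >/dev/null
echo '[{"d":[0, 0.0057, -0.001], "rot":[-0.0023, 0, 0]}, {"d":[0, 0.0057, -0.001], "rot":[-0.0023, 0, 0]}, {"d":[0, 0.0057, -0.001], "rot":[-0.0023, 0, 0]}, {"d":[0, 0.0057, -0.001], "rot":[-0.0023, 0, 0]}, {"d":[0, 0.0057, -0.001], "rot":[-0.0023, 0, 0]}]' > m.json && python3 steer.py m.json >/dev/null
python3 -c "from kin import *;ths();to(35)"
echo '[{"d":[0, 0.0057, -0.0003], "rot":[-0.0023, 0, 0]}, {"d":[0, 0.0057, -0.0003], "rot":[-0.0023, 0, 0]}, {"d":[0, 0.0057, -0.0003], "rot":[-0.0023, 0, 0]}, {"d":[0, 0.0057, -0.0003], "rot":[-0.0023, 0, 0]}, {"d":[0, 0.0057, -0.0003], "rot":[-0.0023, 0, 0]}]' > m.json && python3 steer.py m.json >/dev/null
python3 -c "from kin import *;ths();to(40)"
```

```text
t 10.35 th 35.03 deg rad 0.6114 rlen 0.1947 y -0.0148 tau 42.4 open 0.0111 grip 30.0 F tool [-1.8 -1.9  0.1] j [-0.36 -0.07  2.18  0.1   0.21 -0.12]
d [-0.     -0.0002 -0.0002] rot [-0.0015 -0.0023 -0.0004]
t 10.77 th 39.95 deg rad 0.6972 rlen 0.1941 y -0.0148 tau 40.3 open 0.0114 grip 30.0 F tool [-3.1 -2.1 -5.8] j [-0.36 -0.07  2.16  0.12  0.19 -0.13]
d [-0.0001  0.0001 -0.0008] rot [-0.0017 -0.0023 -0.0005]
```

Converted, 0.0035 m is 0.0058, 0.0034 m is 0.0057, -0.0073 rad is -0.0023.

```bash
echo '[{"d":[0, 0.0058, 0], "rot":[-0.0023, 0, 0]}, {"d":[0, 0.0058, 0], "rot":[-0.0023, 0, 0]}, {"d":[0, 0.0058, 0.0002], "rot":[-0.0023, 0, 0]}, {"d":[0, 0.0058, 0.0002], "rot":[-0.0023, 0, 0]}, {"d":[0, 0.0057, 0.0003], "rot":[-0.0023, 0, 0]}]' > m.json && python3 steer.py m.json >/dev/null
echo '[{"d":[0, 0.0057, 0.0008], "rot":[-0.0023, 0, 0]}, {"d":[0, 0.0057, 0.0008], "rot":[-0.0023, 0, 0]}, {"d":[0, 0.0057, 0.001], "rot":[-0.0023, 0, 0]}, {"d":[0, 0.0057, 0.001], "rot":[-0.0023, 0, 0]}, {"d":[0, 0.005, 0.001], "rot":[-0.0023, 0, 0]}]' > m.json && python3 steer.py m.json >/dev/null
python3 - <<'E'
from kin import *
ths();to(50)
a=[cv2.resize(robot.camera(n)["frame"][:,:,::-1][r:r+160,q:q+160],(400,400),interpolation=cv2.INTER_CUBIC) for n,q,r in(("top",195,90),("side",215,50))]
cv2.imwrite("pics/p4.png",np.hstack(a))
E
```

```text
t 11.60 th 49.91 deg rad 0.8711 rlen 0.1941 y -0.0145 tau 36.1 open 0.0110 grip 30.0 F tool [-2.4 -2.3 -5. ] j [-0.36 -0.06  2.12  0.16  0.14 -0.17]
d [-0.0003  0.0004 -0.0007] rot [-0.0018 -0.0026 -0.0006]
```

View pics/p4.png

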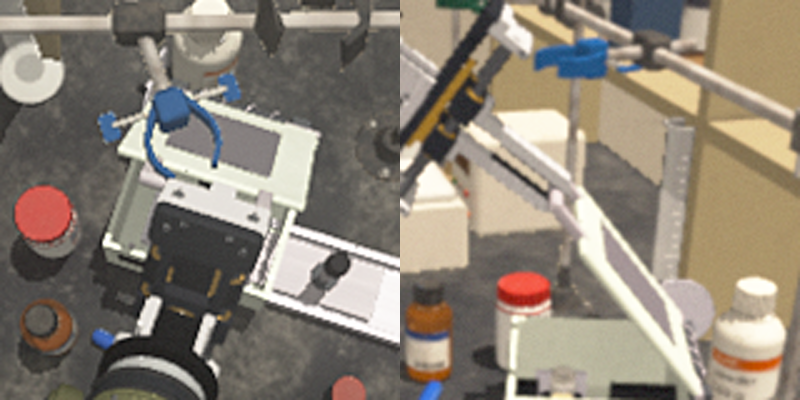

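At 50° the cover follows cleanly. The gripper body is near but clear of the blue clamp (side crop: body corner (525,35), clamp tip (540,60)), and the vial bed is open below. I'll flatten the tool a little faster and go gently past balance, watching forces.

Converted, 0.0033 m is 0.0055, 0.0032 m is 0.0053, -0.0115 rad is -0.0037.

```bash
echo '[{"d":[0, 0.0055, 0.0015], "rot":[-0.0037, 0, 0]}, {"d":[0, 0.0055, 0.0015], "rot":[-0.0037, 0, 0]}, {"d":[0, 0.0053, 0.0017], "rot":[-0.0037, 0, 0]}, {"d":[0, 0.0053, 0.0017], "rot":[-0.0037, 0, 0]}, {"d":[0, 0.0052, 0.0018], "rot":[-0.0037, 0, 0]}]' > m.json && python3 steer.py m.json >/dev/null
python3 -c "from kin import *;ths();to(55)"
echo '[{"d":[0, 0.0037, 0.0015], "rot":[-0.0025, 0, 0]}, {"d":[0, 0.0037, 0.0015], "rot":[-0.0025, 0, 0]}, {"d":[0, 0.0037, 0.0017], "rot":[-0.0025, 0, 0]}]' > m.json && python3 steer.py m.json >/dev/null
python3 -c "from kin import *;ths();to(57)"
```

```text
t 12.12 th 54.63 deg rad 0.9535 rlen 0.1939 y -0.0146 tau 32.8 open 0.0112 grip 30.0 F tool [-0.7 -1.2 -0.6] j [-0.36 -0.04  2.12  0.31  0.07 -0.32]
d [-0.0002  0.0013 -0.0005] rot [ 0.0186 -0.0024 -0.0008]
t 12.37 th 56.71 deg rad 0.9899 rlen 0.1939 y -0.0146 tau 31.5 open 0.0111 grip 30.0 F tool [-1.1 -0.6 -1. ] j [-0.36 -0.03  2.11  0.48  0.05 -0.49]
d [-0.0002  0.001  -0.0005] rot [ 0.0281 -0.0021 -0.0008]
```

Converted, 0.0019 m is 0.0032, 0.001 m is 0.0017, -0.002 rad is -0.0006.

```bash
echo '[{"d":[0, 0.0032, 0.0017], "rot":[-0.0006, 0, 0]}, {"d":[0, 0.0032, 0.0017], "rot":[-0.0006, 0, 0]}, {"d":[0, 0.0032, 0.0017], "rot":[-0.0006, 0, 0]}]' > m.json && python3 steer.py m.json >/dev/null
python3 -c "from kin import *;ths()"
echo '[{"d":[0, 0.003, 0.0017], "rot":[-0.0006, 0, 0]}, {"d":[0, 0.0028, 0.0017]}, {"d":[0, 0.002, 0.001]}, {"d":[0, 0.0008, 0.0005]}, {}]' > m.json && python3 steer.py m.json >/dev/null
python3 -c "from kin import *;ths();to(60)"
```

```text
t 12.62 th 58.62 deg rad 1.0231 rlen 0.1938 y -0.0146 tau 31.1 open 0.0114 grip 30.0 F tool [-1.3 -0.4 -1.7] j [-0.36 -0.03  2.1   0.48  0.05 -0.49]
t 13.03 th 60.36 deg rad 1.0536 rlen 0.1938 y -0.0146 tau 31.0 open 0.0107 grip 30.0 F tool [-2.  -0.2 -0. ] j [-0.36 -0.02  2.08  0.44  0.05 -0.45]
d [-0.0002 -0.0007 -0.0016] rot [ 0.0135 -0.0024 -0.0008]
```

The cover is past balance at 1.054 rad, held with forces under 3 N. Now ease back to about 52.5°.

Converted, -0.002 m is -0.0033, -0.001 m is -0.0017.

```bash
echo '[{"d":[0, -0.0013, -0.0007]}, {"d":[0, -0.0027, -0.0015]}, {"d":[0, -0.0033, -0.0017]}, {"d":[0, -0.0033, -0.0017]}, {"d":[0, -0.0033, -0.0017]}]' > m.json && python3 steer.py m.json >/dev/null
python3 -c "from kin import *;ths()"
echo '[{"d":[0, -0.0033, -0.0015]}, {"d":[0, -0.0033, -0.0015]}, {"d":[0, -0.0033, -0.0015]}, {"d":[0, -0.0033, -0.0013]}, {"d":[0, -0.0033, -0.0013]}]' > m.json && python3 steer.py m.json >/dev/null
python3 -c "from kin import *;ths()"
echo '[{"d":[0, -0.0033, -0.0013]}, {"d":[0, -0.0033, -0.0013]}, {"d":[0, -0.003, -0.0012]}, {"d":[0, -0.0015, -0.0005]}, {}]' > m.json && python3 steer.py m.json >/dev/null
echo '[{}, {}, {}, {}]' > m.json && python3 steer.py m.json >/dev/null
python3 - <<'E'
from kin import *
ths()
a=[]
for n,q,r in(("top",195,90),("side",215,50)):
    c=robot.camera(n);f=cv2.resize(c["frame"][:,:,::-1][r:r+160,q:q+160],(400,400),interpolation=cv2.INTER_CUBIC)
    for th,col in((52.5,(0,0,255)),(57.3,(0,255,0))):
        for y in(-.045,.045):
            u=(proj(c,barq(np.radians(th),y))[0]-[q,r])*2.5+1;cv2.circle(f,(int(u[0]),int(u[1])),3,col,1)
    u=(proj(c,T(PH,[[-.03,-.13,.102]]))[0]-[q,r])*2.5+1;cv2.circle(f,(int(u[0]),int(u[1])),3,(255,0,0),1)
    a.append(f)
cv2.imwrite("pics/p5.png",np.hstack(a))
E
```

```text
t 13.45 th 57.51 deg rad 1.0038 rlen 0.1937 y -0.0146 tau 31.0 open 0.0110 grip 30.0 F tool [-1.5  0.4  0.9] j [-0.36 -0.03  2.11  0.59  0.04 -0.6 ]
t 13.87 th 54.45 deg rad 0.9504 rlen 0.1938 y -0.0146 tau 30.9 open 0.0109 grip 30.0 F tool [ 0.9  2.2 -0.8] j [-0.36 -0.04  2.14  0.94  0.03 -0.95]
t 14.62 th 52.39 deg rad 0.9144 rlen 0.1937 y -0.0146 tau 30.9 open 0.0110 grip 30.0 F tool [ 0.1  3.2 -5.5] j [-0.36 -0.05  2.15  1.34  0.02 -1.35]
```

View pics/p5.png

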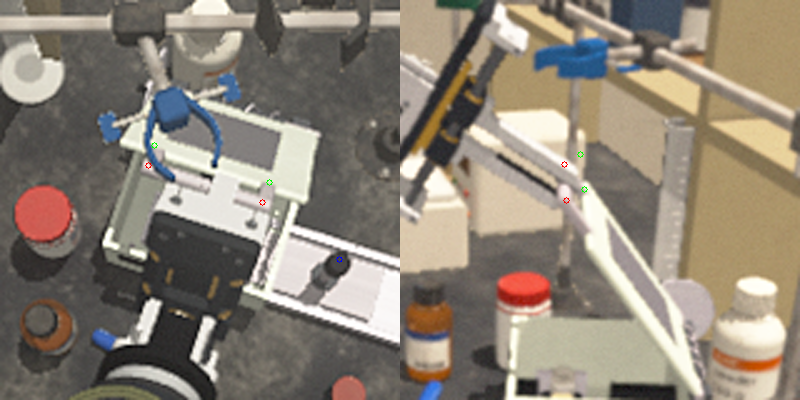

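The bar sits on the 52.5° marks, about 5° below balance, and is held at rest. The knob is at its fully-in mark, and the bottle, jar, pen and bung look undisturbed. Hand in.

```bash
python3 -c "
from workcell import robot
import numpy as np
print(np.abs(robot.observe()['joint_vel']).max());print(robot.job_done())"
```

```text
0.0009038279662795594
the job is handed in; nothing more can be done
None
```

I handed the job in at 14.7 s: the carriage is in against its stop, and the cover was lifted to about 60° (past the 57° balance point), eased back and is still gripped at rest at about 52°; no verdict was returned.

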